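Switch on and zero the espresso scale under the cup

TASK

Get the scale ready to weigh a coffee into the cup that stands on it, with the tips of the closed fingers: first push the far half (red bar) of the white rocker fully down to on, then press the green key fully in, where it stays, and then hold the blue key fully down for about two seconds and let it come up again. Keep to that order, do not press the yellow key, and leave the cup and everything round the scale where it stands; nothing is to be picked up.

Things in the scene. Friction and masses are not known exactly. Their poses are not given: they have to be found in the camera images.
- scale: espresso scale, fixed, aluminium, 275 mm deep (x), 290 wide (y), deck 40 high. Origin on the worktop under the middle of the row of four controls; x points from them to the weighing plate (away from the robot), y left along the row. Controls on a black strip at x = 0, y = -96, -32, 32, 96 mm; which is where changes. Steel plate 140 mm across behind
- plate_top (a point): centre of the top of the round weighing plate, 147 mm behind the row of controls, 48 mm above the worktop
- rocker_on_end (a point): point to press: middle of the face of the far half (red bar, stands up when off) of the white V-shaped rocker, 64 mm long (along scale x), 34 wide. Pivot crosswise at mid-length, 51 mm above the worktop. Site 21 mm from it along the face, 7 mm higher when off; level with it (face flat, 11 mm above deck) when on. Near half (black ring) then stands up
- rocker (a joint): rocker angle, rad: 0 off (as found), 0.36 fully on; grows as the far half goes down. Friction only, no spring: about 2 N at the point tips it, and it stays where it is left
- green_top (a point): centre of the top of the green power key, round, 32 mm across, standing in a flat steel ring, its flat top 12 mm above the deck when up, 7 mm of travel straight down
- green_key (a joint): green power key, m: 0 up, 0.007 fully in. Moves with 3 N of friction and no spring: it stays in where it is left
- blue_top (a point): centre of the top of the blue zero key, round, 32 mm across, standing in a flat steel ring, its flat top 12 mm above the deck when up, 7 mm of travel straight down
- blue_key (a joint): blue zero key, m: 0 up, 0.007 fully down. Springs back by itself; fully down takes 5 N
- yellow_top (a point): centre of the top of the yellow units key (not to be pressed), round, 32 mm across, standing in a flat steel ring, its flat top 12 mm above the deck when up, 7 mm of travel straight down
- yellow_key (a joint): yellow units key, m: 0 up, 0.007 fully down; springs back, 5 N
- cup: white espresso cup, loose, 64 mm across, 91 mm with its handle, 50 mm high, standing upright on the weighing plate (its top about 98 mm above the worktop); its underside centre is the origin
- jug: dark milk jug, loose, 89x130 mm, 112 mm high, beside the right of the scale; its underside centre is the origin
- honey: honey jar, loose, 72 mm across, 112 mm high, beside the left of the scale; its underside centre is the origin
- red_capsule: red coffee capsule, loose, 52 mm across, 37 mm high, to the left of the controls; its underside centre is the origin
- gold_capsule: gold coffee capsule, loose, 52 mm across, 37 mm high, to the right of the controls; its underside centre is the origin
Things that resemble listed ones, but are neither listed nor needed, are in the scene too. What is shaped like the cup but orange or pink is not meant.

How it is judged:
By the outcome, as a careful person would: the job done as asked, in the order asked, and still so for the second after the job is handed in, with the robot touching nothing.
It also fails if it takes over 45 s, if anything falls off the work surface, if the arm or the gripper's body presses on something with over 40 N, if the wrist force passes 120 N, or if a joint passes its speed limit or range.

ROBOT

A 7-joint arm with a two-finger parallel gripper is mounted at the origin on the work surface; the furniture and walls round the work are solid. World frame = base frame: x ahead of the robot, y to its left, z up, the work surface at z = 0. Lengths are in m, angles in rad, forces in N, time in s.
With the tool pointing down it reaches from about 0.425 to 0.875 m from the base axis. Payload 4.7 kg.
Tool frame: the origin (TCP) lies at the very end of the fingers, on their centre line; the grasp point (between the pads) lies 19 mm behind it (r.hold_point_z is the distance from the TCP to the grasp point, in m); z points along the fingers, y is the line along which they close (so a half turn about z gives the same grasp; the last joint's range is limited). The gripper opens to 85 mm and grips with 20 to 120 N. Pads are 22 mm wide; open, the fingers measure 114 mm over their backs; the gripper's body (76 mm by 85 mm) begins 54 mm behind the grasp point. The pads swing forward as they close: fully open they stand 13 mm farther back than shut.
Start: joints at [-1.248, 0.321, -0.07, 1.45, 0.023, 1.371, -0.057], TCP at [0.198, 0.619, 0.231] pointing down, gripper open.
Joint ranges: [-2.86, 2.86], [-0.3, 2.09], [-1.38, 1.24], [0.06, 2.45], [-1.56, 4.7], [0.09, 2.05], [-2.69, 2.69]. Speed limits (rad/s): [2.57, 2.57, 3.14, 3.14, 3.14, 3.14, 3.14].

INTERFACE

Orientations are given as a rotation vector (axis times angle).
In Python, from cell import sensors, snapshot, camera_params, sign_off, r gives the robot as it stands. The module is installed in compiled form; this text tells all that it offers.
- The arm moves only by the tool move_arm, never from a script. Its argument "steps" is a list of rows, each an object of numbers: "tx", "ty", "tz": the shift along the tool's x, y, z in cm; "roll": the turn about the tool's z in degrees; "hand": the opening, from -1 (shut) to 1 (fully open). A call has 1 to 12 rows; each row shifts and turns the commanded pose from where the row before left it, along the tool's axes as they then stand; what a row does not reach is not made up. A row lasts 1/10 s, in which the tool goes at most 50 mm and 8.59 degrees, less where a joint would pass 70% of its speed; a pose out of reach is approached as far as the arm can. A call with a gripper value outside its range is refused whole. The fingers move at their own pace and stop on an object; "grip_force" is the grip in N (left out, the last holds). Time passes only in rows, so rows that do not move let the fingers close. It gives the time, the measured TCP pose, the force, the opening and the grip force at its end, in the units of the state.
- sensors.state(): the state, without advancing time (a new reading comes with each control period).
- snapshot(name): name is "scene" or "top" or "wrist"; returns (picture, depth): 384x512x3 uint8, red, green, blue; 384x512 float32, m along the optical axis (not along the pixel's ray), 0 where there is no reading.
- camera_params(name): a dict with "K" (3x3 intrinsics, pixels), "R" (3x3) and "t" (3): a world point X has camera coordinates R X + t. Camera axes: x right, y down, z forward; pixel columns grow to the right and rows downward; lengths in m; the calibration is good to about 2 mm. A picture is of the moment at which its call begins: read the wrist's pose just before it. camera_params takes no time and is no camera call; for the wrist camera it gives the pose at the moment of the call.
- sign_off(): hands the job in; it is judged then, once.
The state is a dict: "t": time; "joint_positions": joint angles; "dq": joint speeds; "joint_torque": joint torques, N m; "eef_pos": TCP position; "tool_rot": TCP orientation; "contact_force": force on the tool from outside, world axes, zero at the start; "ft_torque": the same for the moment, N m; "opening": finger opening in m; "grip_force": force on a finger pad.
Only numpy, scipy, OpenCV 4.12 (cv2) and the standard library are available. Lean on these libraries where they do the work, as an engineer would, in place of code of your own. Each camera call takes 0.05 s, during which the arm holds its last target. There are 200 camera calls.

## Working session

There is one attempt and no reset: what is moved stays moved. The work goes in short steps, Python scripts to look and compute and a tool call to move; the robot and the scene stay as the last step left them, time stands still between calls to the robot, and variables do not carry over. Pictures are saved under pics/ and viewed, at most 10 in all, crops included, and the job is handed in when it is done.

Besides the shell and the picture viewer there is one more tool, called as name(argument=value, ...), one argument or row to a line, values as JSON. move_arm: Moves the arm, as the interface text tells. Its arguments: {"type":"object","properties":{"steps":{"type":"array"},"grip_force":{"type":"number"}},"required":["steps"]}

```bash
mkdir -p pics; python3 - <<'E'
from cell import *
import cv2,numpy as np
s=sensors.state();print({k:np.round(s[k],3) for k in('t','eef_pos','tool_rot','opening','contact_force')})
for n in('scene','top'):
    p,d=snapshot(n);cv2.imwrite(f'pics/{n}0.png',p[:,:,::-1]);np.savez(f'{n}0.npz',p=p,d=d)
    c=camera_params(n);print(n,np.round(c['K'],1).tolist(),np.round(-c['R'].T@c['t'],3),np.round(c['R'],2).tolist())
E
```

```text
{'t': np.float64(0.0), 'eef_pos': array([0.197, 0.619, 0.23 ]), 'tool_rot': array([-4.830e-01, -3.104e+00,  3.000e-03]), 'opening': np.float64(0.085), 'contact_force': array([ 0.416,  0.04 , -0.134])}
scene [[362.4, 0.0, 257.3], [0.0, 362.4, 192.0], [0.0, 0.0, 1.0]] [ 0.101 -0.67   0.88 ] [[0.87, -0.49, 0.01], [-0.35, -0.64, -0.69], [0.35, 0.59, -0.73]]
top [[405.6, 0.0, 256.1], [0.0, 405.6, 191.1], [0.0, 0.0, 1.0]] [0.357 0.002 1.192] [[0.01, -1.0, -0.0], [-0.99, -0.01, -0.12], [0.12, 0.0, -0.99]]
```

View pics/top0.png

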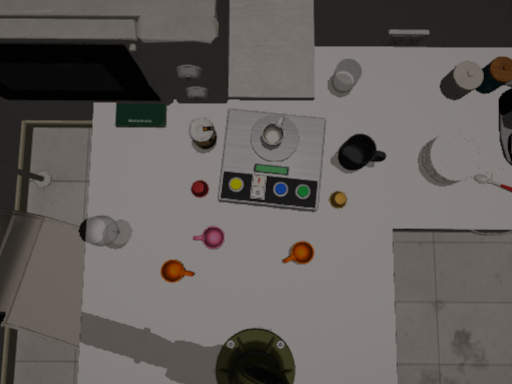

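View pics/scene0.png

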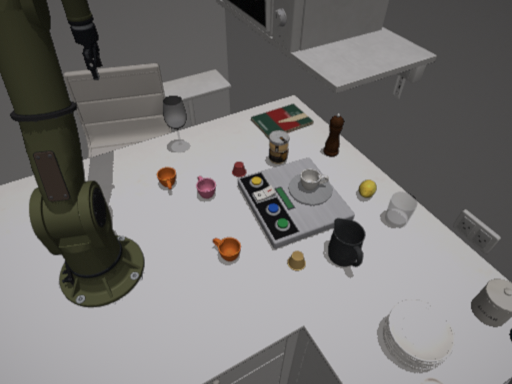

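The top view shows the row, left to right: yellow (236,185), rocker (259,186), blue (281,189), green (303,191). The cup is at (273,134), with a shelf above and behind it at (270,50). The scene view agrees, with yellow at (257,182) and green at (283,225).

```bash
cat >h.py <<'E'
import cv2,numpy as np
def blob(p,lo,hi,box):
    h=cv2.cvtColor(p,cv2.COLOR_RGB2HSV);m=cv2.inRange(h,np.array(lo),np.array(hi))
    k=np.zeros_like(m);x0,y0,x1,y1=box;k[y0:y1,x0:x1]=m[y0:y1,x0:x1]
    n,_,st,ce=cv2.connectedComponentsWithStats(k)
    if n<2:return None,0
    i=1+np.argmax(st[1:,4]);return ce[i],st[i,4]
def ray(c,uv):
    o=-c['R'].T@c['t'];d=c['R'].T@np.linalg.solve(c['K'],[uv[0],uv[1],1]);return o,d
def onz(c,uv,z):
    o,d=ray(c,uv);return o+d*(z-o[2])/d[2]
def depthpt(c,uv,D):
    v=np.linalg.solve(c['K'],[uv[0],uv[1],1])*D[int(round(uv[1])),int(round(uv[0]))];return c['R'].T@(v-c['t'])
COL={'yellow':((22,120,70),(34,255,255)),'blue':((105,120,60),(125,255,255)),'green':((50,120,50),(88,255,255))}
E
python3 - <<'E'
from cell import *
from h import *
boxes={'top':{'yellow':(226,175,246,195),'blue':(271,179,291,199),'green':(293,181,313,202)},
'scene':{'yellow':(245,172,270,192),'blue':(262,200,284,217),'green':(272,214,295,234)}}
Z=np.load
for n in boxes:
    f=Z(n+'0.npz');c=camera_params(n);P={}
    for k,b in boxes[n].items():
        uv,a=blob(f['p'],*COL[k],b)
        if a==0:print(n,k,'none');continue
        P[k]=onz(c,uv,.052);print(n,k,uv.round(1),a,P[k].round(4),'depth',depthpt(c,uv,f['d']).round(4))
    if len(P)==3:
        print('dist yb,bg',np.linalg.norm(P['yellow']-P['blue']),np.linalg.norm(P['blue']-P['green']))
        y=(P['yellow']-P['green'])[:2];o=(P['yellow']+P['green'])[:2]/2
        print('origin',o,'yaw deg',np.degrees(np.arctan2(-y[0],y[1])),'r',np.linalg.norm(y)) 
p=np.load('top0.npz')['p'][100:220,200:340];cv2.imwrite('pics/topc.png',cv2.resize(p[:,:,::-1],None,fx=5.6,fy=5,interpolation=cv2.INTER_CUBIC)[:600,:800])
s=sensors.state();print(cv2.Rodrigues(s['tool_rot'])[0].round(3))
E
```

```text
top yellow [235.7 183.7] 94 [0.5187 0.0609 0.052 ] depth [0.5188 0.0609 0.0511]
top blue [280.4 188.4] 87 [ 0.5062 -0.0658  0.052 ] depth [ 0.5064 -0.066   0.0503]
top green [302.6 190.8] 86 [ 0.4999 -0.1288  0.052 ] depth [ 0.5004 -0.1293  0.0481]
dist yb,bg 0.12733941608666416 0.06328024549159518
origin [ 0.50930039 -0.03396905] yaw deg -5.6606082238152045 r 0.19061963489964473
scene yellow [256. 180.] 65 [0.5183 0.0584 0.052 ] depth [0.5183 0.0583 0.0521]
scene blue [272.9 207.4] 77 [ 0.5054 -0.0692  0.052 ] depth [ 0.5049 -0.0698  0.0529]
scene green [282.2 222.4] 80 [ 0.4991 -0.1322  0.052 ] depth [ 0.4976 -0.1343  0.0552]
dist yb,bg 0.12826939173268997 0.06332429777108138
origin [ 0.5087131  -0.03689952] yaw deg -5.755231302390876 r 0.19159356618938383
[[-0.953  0.304 -0.   ]
 [ 0.304  0.953 -0.002]
 [-0.    -0.002 -1.   ]]
```

View pics/topc.png

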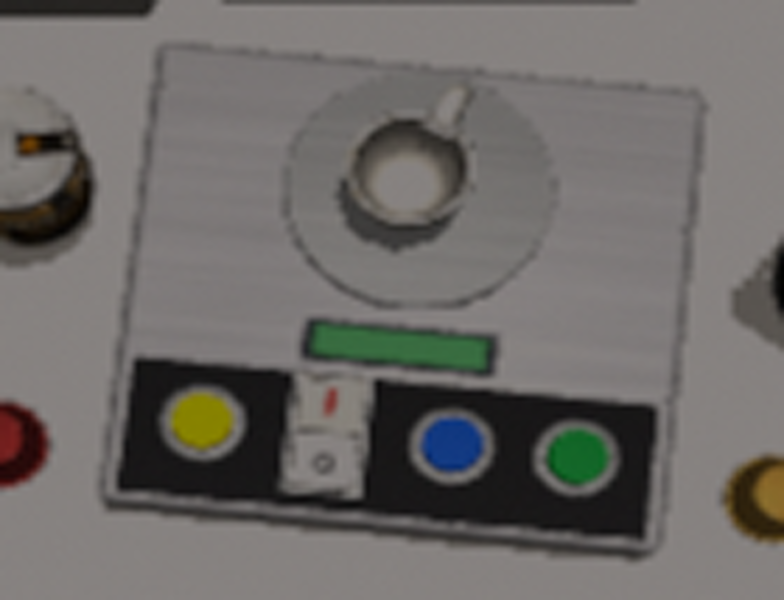

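Blue, green and yellow agree between the two views to about 3 mm, at height 0.052 and 64 mm pitch. That puts the origin at (0.509, -0.0355) with yaw -5.7°. The crop shows the rocker's red bar on the far half, so its press point is about (0.533, -0.006). I'll shut the fingers, lift, align the tool and travel.

move_arm(
  steps=[
    {"tz": -4,"roll": -6,"hand": -1},
    {"tz": -4,"roll": -6,"hand": -1},
    {"tz": -2,"hand": -1},
    {"tx": -2.2,"ty": -3.3,"hand": -1},
    {"tx": -2.2,"ty": -3.3,"hand": -1},
    {"tx": -2.2,"ty": -3.3,"hand": -1},
    {"tx": -2.2,"ty": -3.3,"hand": -1},
    {"tx": -2.2,"ty": -3.3,"hand": -1},
    {"tx": -2.2,"ty": -3.3,"hand": -1},
    {"tx": -2.2,"ty": -3.3,"hand": -1},
    {"tx": -2.2,"ty": -3.3,"hand": -1},
    {"tx": -2.2,"ty": -3.3,"hand": -1},
  ],
)

```text
$.steps[0]: bad value
```

move_arm(
  steps=[
    {"tx": -2.2,"ty": -3.3,"hand": -1},
    {"tx": -2.2,"ty": -3.3,"hand": -1},
    {"tx": -2.2,"ty": -3.3,"hand": -1},
    {"tx": -2.2,"ty": -3.3,"hand": -1},
    {"tx": -2.2,"ty": -3.3,"hand": -1},
    {"tx": -2.2,"ty": -3.3,"hand": -1},
    {"tx": -2.2,"ty": -3.3,"hand": -1},
    {"tx": -2.2,"ty": -3.3,"hand": -1},
    {"hand": -1},
    {"hand": -1},
  ],
)

```text
$.steps[0]: bad value
```

move_arm(
  steps=[
    {"tx": 0,"ty": 0,"tz": -4,"roll": -6,"hand": -1},
  ],
)

```text
t: 0.2
eef_pos: [0.1966, 0.6159, 0.2645]
tool_rot: [-0.316, -3.123, 0.021]
contact_force: [0.5, 0.7, -1.7]
opening: 0.0736
grip_force: 0.0
```

All keys are required in each row.

move_arm(
  steps=[
    {"tx": 0,"ty": 0,"tz": -4,"roll": -6,"hand": -1},
    {"tx": 0,"ty": 0,"tz": -2,"roll": 0,"hand": -1},
    {"tx": -2.2,"ty": -3.3,"tz": 0,"roll": 0,"hand": -1},
    {"tx": -2.2,"ty": -3.3,"tz": 0,"roll": 0,"hand": -1},
    {"tx": -2.2,"ty": -3.3,"tz": 0,"roll": 0,"hand": -1},
    {"tx": -2.2,"ty": -3.3,"tz": 0,"roll": 0,"hand": -1},
    {"tx": -2.2,"ty": -3.3,"tz": 0,"roll": 0,"hand": -1},
    {"tx": -2.2,"ty": -3.3,"tz": 0,"roll": 0,"hand": -1},
    {"tx": -2.2,"ty": -3.3,"tz": 0,"roll": 0,"hand": -1},
    {"tx": -2.2,"ty": -3.3,"tz": 0,"roll": 0,"hand": -1},
    {"tx": -2.2,"ty": -3.3,"tz": 0,"roll": 0,"hand": -1},
    {"tx": 0,"ty": 0,"tz": 0,"roll": 0,"hand": -1},
  ],
)

```text
t: 1.4
eef_pos: [0.3686, 0.2983, 0.3315]
tool_rot: [0.172, 3.136, -0.002]
contact_force: [0.7, 0.5, 0.1]
opening: 0.0003
grip_force: 0.0
```

move_arm(
  steps=[
    {"tx": -2.2,"ty": -3.2,"tz": 0,"roll": 0,"hand": -1},
    {"tx": -2.2,"ty": -3.2,"tz": 0,"roll": 0,"hand": -1},
    {"tx": -2.2,"ty": -3.2,"tz": 0,"roll": 0,"hand": -1},
    {"tx": -2.2,"ty": -3.2,"tz": 0,"roll": 0,"hand": -1},
    {"tx": -2.2,"ty": -3.2,"tz": 0,"roll": 0,"hand": -1},
    {"tx": -2.2,"ty": -3.2,"tz": 2,"roll": 0,"hand": -1},
    {"tx": -2.2,"ty": -3.2,"tz": 3,"roll": 0,"hand": -1},
    {"tx": -2.2,"ty": -3.2,"tz": 3,"roll": 0,"hand": -1},
    {"tx": -2.1,"ty": -2.8,"tz": 3,"roll": -0.6,"hand": -1},
    {"tx": 0,"ty": 0,"tz": 3,"roll": 0,"hand": -1},
    {"tx": 0,"ty": 0,"tz": 3,"roll": 0,"hand": -1},
    {"tx": 0,"ty": 0,"tz": 2.5,"roll": 0,"hand": -1},
  ],
)

```text
t: 2.6
eef_pos: [0.5322, 0.0022, 0.1341]
tool_rot: [-0.14, -3.136, 0.0]
contact_force: [-0.2, 0.9, 0.3]
opening: 0.0001
grip_force: 0.0
```

```bash
python3 - <<'E'
from cell import *
from h import *
s=sensors.state();print(s['t'],s['eef_pos'].round(4),s['tool_rot'].round(4),s['contact_force'].round(2))
c=camera_params('wrist');p,d=snapshot('wrist');cv2.imwrite('pics/w1.png',p[:,:,::-1]);np.savez('w1.npz',p=p,d=d)
for k in COL:
    uv,a=blob(p,*COL[k],(0,0,512,384))
    if a>20:print(k,uv.round(),a,onz(c,uv,.052).round(4),depthpt(c,uv,d).round(4))
E
```

```text
2.6 [0.5322 0.0022 0.1341] [-1.3990e-01 -3.1365e+00  3.0000e-04] [-0.19  0.89  0.32]
yellow [338. 174.] 1618 [0.5158 0.0578 0.052 ] [0.5158 0.0578 0.0519]
blue [152. 173.] 1640 [ 0.5036 -0.0665  0.052 ] [ 0.5037 -0.0666  0.0518]
green [201. 240.] 2297 [ 0.556  -0.0409  0.052 ] [ 0.5608 -0.0433  0.0412]
```

View pics/w1.png

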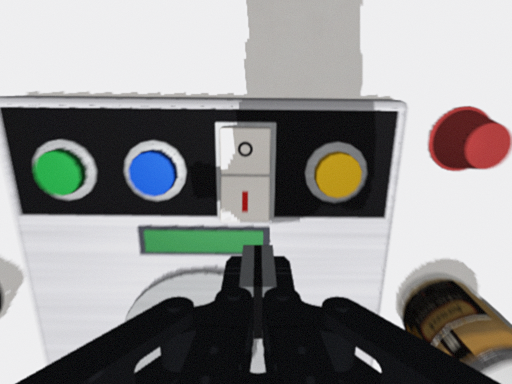

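The wrist view shows the rocker's red bar at (246,200), green (58,172), blue (152,173) and yellow (338,174). All agree with the earlier fix to within 3 mm. I'll settle the arm and centre it.

move_arm(
  steps=[
    {"tx": 0,"ty": 0,"tz": 0,"roll": 0,"hand": -1},
    {"tx": 0,"ty": 0,"tz": 0,"roll": 0,"hand": -1},
  ],
)

```text
t: 2.85
eef_pos: [0.5338, 0.0023, 0.1375]
tool_rot: [0.139, 3.137, 0.0]
contact_force: [0.4, 0.3, -0.1]
opening: -0.0005
grip_force: 0.0
```

```bash
python3 - <<'E'
from cell import *
from h import *
s=sensors.state();print(s['eef_pos'].round(4))
c=camera_params('wrist');p,d=snapshot('wrist')
B={'yellow':(300,140,370,210),'blue':(115,130,190,220),'green':(20,130,100,215),'red':(225,175,270,225)}
COL['red']=((0,120,60),(8,255,255))
for k in B:
    uv,a=blob(p,*COL[k],B[k])
    if a>20:print(k,uv.round(),a,onz(c,uv,.058 if k=='red' else .052).round(4),depthpt(c,uv,d).round(4))
E
```

```text
[0.5338 0.0023 0.1375]
yellow [337. 172.] 1636 [0.5166 0.0583 0.052 ] [0.5167 0.0583 0.0516]
blue [152. 170.] 1666 [ 0.5042 -0.0674  0.052 ] [ 0.5043 -0.0676  0.0515]
green [ 58. 169.] 1715 [ 0.4981 -0.1312  0.052 ] [ 0.4979 -0.1306  0.0531]
red [244. 198.] 100 [ 0.5282 -0.0065  0.058 ] [ 0.528  -0.0064  0.0587]
```

move_arm(
  steps=[
    {"tx": 0,"ty": -0.9,"tz": 0,"roll": 0,"hand": -1},
    {"tx": 0,"ty": 0,"tz": 2.5,"roll": 0,"hand": -1},
    {"tx": 0,"ty": 0,"tz": 2.5,"roll": 0,"hand": -1},
    {"tx": 0,"ty": 0,"tz": 1.5,"roll": 0,"hand": -1},
    {"tx": 0,"ty": 0,"tz": 0,"roll": 0,"hand": -1},
    {"tx": 0,"ty": 0,"tz": 0,"roll": 0,"hand": -1},
  ],
)

```text
t: 3.5
eef_pos: [0.5328, -0.0073, 0.0721]
tool_rot: [0.14, 3.137, -0.0]
contact_force: [0.8, 0.0, 0.7]
opening: -0.0001
grip_force: 0.0
```

move_arm(
  steps=[
    {"tx": 0,"ty": 0,"tz": 0.5,"roll": 0,"hand": -1},
    {"tx": 0,"ty": 0,"tz": 0.5,"roll": 0,"hand": -1},
    {"tx": 0,"ty": 0,"tz": 0.5,"roll": 0,"hand": -1},
    {"tx": 0,"ty": 0,"tz": 0.4,"roll": 0,"hand": -1},
    {"tx": 0,"ty": 0,"tz": 0.2,"roll": 0,"hand": -1},
    {"tx": 0,"ty": 0,"tz": 0,"roll": 0,"hand": -1},
    {"tx": 0,"ty": 0,"tz": 0,"roll": 0,"hand": -1},
  ],
)

```text
t: 4.2
eef_pos: [0.5327, -0.0069, 0.051]
tool_rot: [0.139, 3.138, 0.001]
contact_force: [-0.7, 0.3, 5.5]
opening: -0.0002
grip_force: 3.0
```

move_arm(
  steps=[
    {"tx": 0,"ty": 0,"tz": 0.2,"roll": 0,"hand": -1},
    {"tx": 0,"ty": 0,"tz": 0.1,"roll": 0,"hand": -1},
    {"tx": 0,"ty": 0,"tz": 0,"roll": 0,"hand": -1},
    {"tx": 0,"ty": 0,"tz": 0,"roll": 0,"hand": -1},
  ],
)

```text
t: 4.6
eef_pos: [0.5328, -0.0069, 0.0506]
tool_rot: [0.14, 3.138, 0.003]
contact_force: [-7.8, -0.4, 25.9]
opening: 0.0001
grip_force: 13.0
```

It's a hard stop at z 0.051. Next I'll lift and move above green.

move_arm(
  steps=[
    {"tx": 0,"ty": 0,"tz": -2,"roll": 0,"hand": -1},
    {"tx": 0,"ty": 0,"tz": -2.5,"roll": 0,"hand": -1},
    {"tx": 0.5,"ty": -3.2,"tz": 0,"roll": 0,"hand": -1},
    {"tx": 0.6,"ty": -3.2,"tz": 0,"roll": 0,"hand": -1},
    {"tx": 0.6,"ty": -3.2,"tz": 0,"roll": 0,"hand": -1},
    {"tx": 0.6,"ty": -3.1,"tz": 0,"roll": 0,"hand": -1},
    {"tx": 0,"ty": 0,"tz": 0,"roll": 0,"hand": -1},
    {"tx": 0,"ty": 0,"tz": 0,"roll": 0,"hand": -1},
  ],
)

```text
t: 5.4
eef_pos: [0.4974, -0.1318, 0.0919]
tool_rot: [-0.143, -3.137, -0.001]
contact_force: [0.6, 1.0, 0.4]
opening: -0.0001
grip_force: 0.0
```

```bash
python3 - <<'E'
from cell import *
from h import *
s=sensors.state();print(s['eef_pos'].round(4))
p,d=snapshot('wrist');cv2.imwrite('pics/w2.png',p[:,:,::-1])
E
```

```text
[ 0.4974 -0.1318  0.0919]
```

View pics/w2.png

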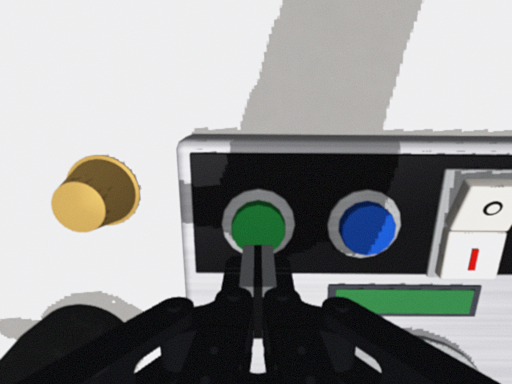

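The rocker is fully on, with the near half with the ring raised at (490,205). The fingertip is at (258,248), lined up with green. Now I'll press green.

move_arm(
  steps=[
    {"tx": -0.1,"ty": 0,"tz": 1.5,"roll": 0,"hand": -1},
    {"tx": 0,"ty": 0,"tz": 1.5,"roll": 0,"hand": -1},
    {"tx": 0,"ty": 0,"tz": 0.5,"roll": 0,"hand": -1},
    {"tx": 0,"ty": 0,"tz": 0.5,"roll": 0,"hand": -1},
    {"tx": 0,"ty": 0,"tz": 0.4,"roll": 0,"hand": -1},
    {"tx": 0,"ty": 0,"tz": 0.3,"roll": 0,"hand": -1},
    {"tx": 0,"ty": 0,"tz": 0.1,"roll": 0,"hand": -1},
    {"tx": 0,"ty": 0,"tz": 0,"roll": 0,"hand": -1},
    {"tx": 0,"ty": 0,"tz": 0,"roll": 0,"hand": -1},
  ],
)

```text
t: 6.35
eef_pos: [0.4988, -0.1313, 0.0451]
tool_rot: [-0.14, -3.138, -0.002]
contact_force: [-5.2, 1.4, 8.4]
opening: -0.0004
grip_force: 3.9
```

move_arm(
  steps=[
    {"tx": 0,"ty": 0,"tz": 0.2,"roll": 0,"hand": -1},
    {"tx": 0,"ty": 0,"tz": 0.1,"roll": 0,"hand": -1},
    {"tx": 0,"ty": 0,"tz": 0,"roll": 0,"hand": -1},
    {"tx": 0,"ty": 0,"tz": 0,"roll": 0,"hand": -1},
  ],
)

```text
t: 6.75
eef_pos: [0.4989, -0.1313, 0.0448]
tool_rot: [-0.14, -3.137, -0.005]
contact_force: [-13.4, 2.8, 31.6]
opening: -0.0002
grip_force: 15.8
```

Green has reached its stop, so blue is next.

move_arm(
  steps=[
    {"tx": 0,"ty": 0,"tz": -1.5,"roll": 0,"hand": -1},
    {"tx": 0,"ty": 0,"tz": -2.5,"roll": 0,"hand": -1},
    {"tx": 0,"ty": 3.2,"tz": 0,"roll": 0,"hand": -1},
    {"tx": 0,"ty": 3.2,"tz": 0,"roll": 0,"hand": -1},
    {"tx": 0,"ty": 0,"tz": 0,"roll": 0,"hand": -1},
    {"tx": 0,"ty": 0,"tz": 0,"roll": 0,"hand": -1},
  ],
)

```text
t: 7.35
eef_pos: [0.5052, -0.0674, 0.0816]
tool_rot: [0.136, 3.137, -0.0]
contact_force: [0.2, 0.2, 0.9]
opening: -0.0002
grip_force: 0.0
```

```bash
python3 - <<'E'
from cell import *
from h import *
p,d=snapshot('wrist');cv2.imwrite('pics/w3.png',p[:,:,::-1])
E
```

```text
(no output)
```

View pics/w3.png

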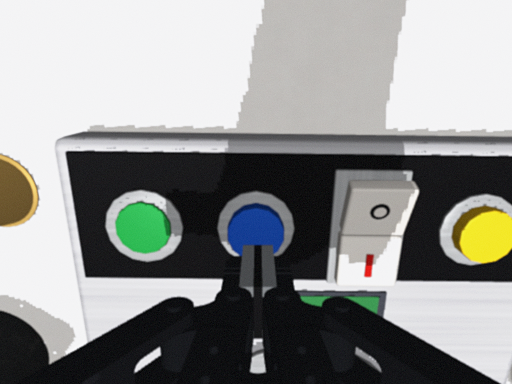

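Green sits low in its ring at (143,228), and the tip is over blue at (257,228). I'll press blue and hold it.

move_arm(
  steps=[
    {"tx": 0,"ty": 0,"tz": 1.2,"roll": 0,"hand": -1},
    {"tx": 0,"ty": 0,"tz": 1,"roll": 0,"hand": -1},
    {"tx": 0,"ty": 0,"tz": 0.6,"roll": 0,"hand": -1},
    {"tx": 0,"ty": 0,"tz": 0.6,"roll": 0,"hand": -1},
    {"tx": 0,"ty": 0,"tz": 0.5,"roll": 0,"hand": -1},
    {"tx": 0,"ty": 0,"tz": 0,"roll": 0,"hand": -1},
    {"tx": 0,"ty": 0,"tz": 0,"roll": 0,"hand": -1},
    {"tx": 0,"ty": 0,"tz": 0,"roll": 0,"hand": -1},
  ],
)

```text
t: 8.2
eef_pos: [0.5039, -0.0685, 0.0449]
tool_rot: [-0.141, -3.136, -0.002]
contact_force: [-12.4, -0.4, 29.2]
opening: 0.0005
grip_force: 14.3
```

move_arm(
  steps=[
    {"tx": 0,"ty": 0,"tz": 0,"roll": 0,"hand": -1},
    {"tx": 0,"ty": 0,"tz": 0,"roll": 0,"hand": -1},
    {"tx": 0,"ty": 0,"tz": 0,"roll": 0,"hand": -1},
    {"tx": 0,"ty": 0,"tz": 0,"roll": 0,"hand": -1},
    {"tx": 0,"ty": 0,"tz": 0,"roll": 0,"hand": -1},
    {"tx": 0,"ty": 0,"tz": 0,"roll": 0,"hand": -1},
    {"tx": 0,"ty": 0,"tz": 0,"roll": 0,"hand": -1},
    {"tx": 0,"ty": 0,"tz": 0,"roll": 0,"hand": -1},
    {"tx": 0,"ty": 0,"tz": 0,"roll": 0,"hand": -1},
    {"tx": 0,"ty": 0,"tz": 0,"roll": 0,"hand": -1},
  ],
)

```text
t: 9.2
eef_pos: [0.5039, -0.0686, 0.0449]
tool_rot: [-0.141, -3.136, -0.002]
contact_force: [-12.4, 0.7, 28.8]
opening: -0.0001
grip_force: 14.2
```

move_arm(
  steps=[
    {"tx": 0,"ty": 0,"tz": 0,"roll": 0,"hand": -1},
    {"tx": 0,"ty": 0,"tz": 0,"roll": 0,"hand": -1},
    {"tx": 0,"ty": 0,"tz": 0,"roll": 0,"hand": -1},
    {"tx": 0,"ty": 0,"tz": 0,"roll": 0,"hand": -1},
    {"tx": 0,"ty": 0,"tz": 0,"roll": 0,"hand": -1},
    {"tx": 0,"ty": 0,"tz": 0,"roll": 0,"hand": -1},
    {"tx": 0,"ty": 0,"tz": 0,"roll": 0,"hand": -1},
    {"tx": 0,"ty": 0,"tz": -2,"roll": 0,"hand": -1},
    {"tx": 0,"ty": 0,"tz": -4,"roll": 0,"hand": -1},
    {"tx": 0,"ty": 0,"tz": -4,"roll": 0,"hand": -1},
    {"tx": 0,"ty": 0,"tz": 0,"roll": 0,"hand": -1},
    {"tx": 0,"ty": 0,"tz": 0,"roll": 0,"hand": -1},
  ],
)

```text
t: 10.4
eef_pos: [0.5055, -0.0678, 0.143]
tool_rot: [0.139, 3.136, 0.001]
contact_force: [0.9, 0.1, -0.6]
opening: -0.0001
grip_force: 0.0
```

```bash
python3 - <<'E'
from cell import *
from h import *
s=sensors.state();print(s['t'],s['eef_pos'].round(3),s['contact_force'].round(1))
c=camera_params('wrist');p,d=snapshot('wrist');cv2.imwrite('pics/w4.png',p[:,:,::-1])
for k in('blue','yellow','green'):
    uv,a=blob(p,*COL[k],(0,100,512,240))
    if a>20:print(k,uv.round(),a,depthpt(c,uv,d).round(4))
E
```

```text
10.4 [ 0.505 -0.068  0.143] [ 0.9  0.1 -0.6]
blue [257. 197.] 1442 [ 0.5033 -0.0683  0.0513]
yellow [433. 199.] 1578 [0.516  0.0577 0.0512]
green [170. 194.] 1284 [ 0.4976 -0.1315  0.0458]
```

View pics/w4.png

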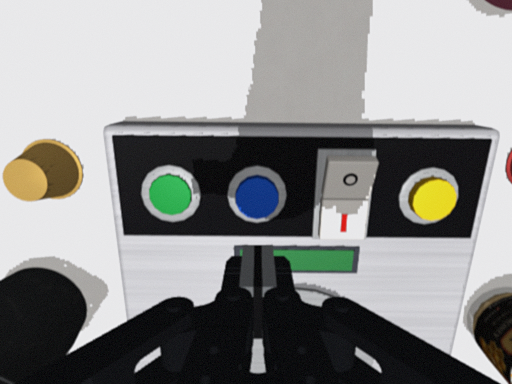

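The wrist view shows the rocker on, with its far half flat at (344,222). Green at (170,194) is in at 0.046, blue at (257,197) is back up at 0.051, and yellow at (433,199) is up. Nothing is touching, so I'm handing in.

```bash
python3 -c "from cell import sign_off;print(sign_off())"
```

```text
the job is handed in; nothing more can be done
None
```

The job is handed in: the rocker is on, green is pressed in, blue was held about two seconds and came back up, yellow was not pressed, and the arm ended clear of everything, having touched only those three controls.

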